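Drop the belt roller out of its cam-locked slots

ROBOT

A 6-joint arm with a two-finger parallel gripper is mounted at the origin on a cart in front of the work surface, level with it; the furniture and walls round the work are solid. World frame = base frame: x ahead of the robot, y to its left, z up, the work surface at z = 0. Lengths are in m, angles in rad, forces in N, time in s.
With the tool pointing down it reaches from about 0.4 to 0.825 m from the base axis. Payload 7 kg.
Tool frame: the origin (TCP) lies between the finger pads; the fingertips stand 17 mm ahead of it and the grasp point (between the pads) lies 2 mm behind it; x points along the fingers, z is the direction in which the jaws open and shut, and the axes are right-handed (so a half turn about x gives the same grasp; the last joint's range is limited). The gripper opens to 88 mm and grips with 3 to 60 N. Pads are 19 mm wide; open, the fingers measure 130 mm over their backs; the gripper's body (78 mm by 193 mm) begins 47 mm behind the grasp point.
Start: joints at [1.513, 0.359, 0.012, 0, -1.224, -0.288], TCP at [0.229, 0.635, 0.244] pointing down, gripper open.
Joint ranges: [-3.07, 3.07], [-1.43, 2.12], [-1.02, 1.25], [-3.03, 1.67], [-3.05, -0], [-3.03, 3.03]. Speed limits (rad/s): [2.39, 2.39, 3.01, 3.14, 3.14, 3.14].

INTERFACE

Orientations are given as [roll, pitch, yaw] about the fixed x, y, z axes, in that order (R = Rz(yaw) Ry(pitch) Rx(roll)).
In Python, from station import * gives the robot as it stands.
- The arm moves only by the tool step_arm, never from a script. Its argument "deltas" is a list of rows, each a list of 5 numbers: the shift along the tool's x, y, z in cm, then the turn about the tool's x in degrees, then the closure, from 0 (fully open) to 1 (shut). In form: [[dx, dy, dz, roll, fingers], ...]. A call has exactly 10 rows; each row is the pose to reach, as a shift and turn from the pose commanded when the call began, along the tool's axes at that moment; what a row does not reach only later rows make up. A row lasts 1/12 s, in which the tool goes at most 41.7 mm and 7.16 degrees, less where a joint would pass 70% of its speed; a pose out of reach is approached as far as the arm can. A call with a gripper value outside its range is refused whole. The fingers move at their own pace and stop on an object; "squeeze" is the grip in N (left out, the last holds). Time passes only in rows, so rows that repeat a pose let the fingers close, or fill a call up. It gives the time, the measured TCP pose, the force and the opening at its end, in the units of the state.
- get_state(): the state, without advancing time (a new reading comes with each control period).
- grab_frame(name): name is "scene" or "top" or "wrist"; returns a dict with "pixels" (400x640x3 uint8, red, green, blue), "range_z" (400x640 float32, m along the optical axis (not along the pixel's ray), 0 where there is no reading), "fx", "fy", "cx", "cy" (pixels), "view" (4x4, takes a point from world to camera coordinates); the wrist camera has in their place "hand_eye" (4x4, takes a point from camera to tool coordinates, whose origin is the TCP and whose axes are the tool frame's). Camera axes: x right, y down, z forward; pixel columns grow to the right and rows downward; lengths in m; the calibration is good to about 2 mm. A picture is of the moment at which its call begins: read the wrist's pose just before it.
- job_done(): hands the job in, once; it reports no verdict.
Trained networks look in the newest picture that a camera, given by its name, has taken for a name from the list of things; names that differ only in an ending like _2 or _b are one class to them, and where a whole thing is asked for, a point or a joint stands for the part that bears it (a point fixed in the world has none). Each returns a list of dicts, best first, with "conf" (0 to 1); they miss things now and then, are a little off and sometimes report something else, mostly with a low value. They report only what shows in the picture. A call takes as long as a camera call. They do not tell look-alikes from the thing itself.
- boxes_of(thing, camera): "extent" ([left, top, right, bottom] in pixels, round what is visible of it).
- masks_of(thing, camera): "mask" (400x640 bool, what is visible of it) and "extent" ([left, top, right, bottom] in pixels, round what is visible of it).
The state is a dict: "t": time; "q": joint angles; "qd": joint speeds; "joint_efforts": joint torques, N m; "eef_pos": TCP position; "ee_rot": TCP orientation; "force": force on the tool from outside, world axes, zero at the start; "moment": the same for the moment, N m; "width": finger opening in m.
Only numpy, scipy, OpenCV 4.12 (cv2) and the standard library are available. Lean on these libraries where they do the work, as an engineer would, in place of code of your own. Each camera call takes 0.05 s, during which the arm holds its last target.

TASK

The roller on the small stand has to come out for a belt change. Flip the cam lever on the side of the stand right over to its open end while the roller is still home, then move the roller down out of the slots along the sloping runners until its axle rests against the upturned stops at the bottom, both ends seated. Leave the lever open and the things round about where they are.

Things in the scene. Friction and masses are not known exactly. Their poses are not given: they have to be found in the camera images.
- stand: Fixed roller stand; grey base plate 190 x 170 x 10 mm. Origin on the bench under it, z up; -x points to the low, open front of the slots, +x to their high, closed rear. Two steel cheeks 10 mm thick at y = +-53 mm, up to 124 mm high, the 96 mm gap between them open above and behind. Each has a slot 14 mm high, sloping 16 degrees down to the front.
- home_point (a point): Axle centre when the roller is home at the closed rear end of the slots: stand (55, 0, 81) mm.
- out_point (a point): Axle centre when the roller is out and rests against the upturned stops (15 mm high) at the front ends of the runners: stand (-53, 0, 50) mm. The way from home to here is a straight line: first in the slots, under their jaws, then from about stand x = 0 on the bare runners.
- roller: Roller: black rubber drum, 60 mm diameter, 68 mm long, on a steel axle 148 mm long whose flat ends (16 x 10 mm) slide in the slots and do not roll. 0.3 to 0.65 kg. Friction holds it where it is left on the slope; push it (some newtons) or carry it all the way. Origin in the middle of the drum, on the axle; y along the axle, z up. Locked, it has about 1 mm of play.
- cam_lever (a joint): Cam lever angle, rad. 0 = locked: handle leans 50 degrees from upright to the rear (stand +x) on its stop; grows as it swings up and over to the front; end stop 2.53, lying forward 5 degrees below level. Moves easily; past about 1.4 it falls open by its own weight, before 0.5 it falls back. Pivot at stand (24, -66, 95) mm, axis along y; handle bar 8 x 11 mm thick, outside the -y cheek.
- lever_knob (a point): Centre of the black ball knob, 24 mm diameter, at the end of the cam lever's handle, 88 mm from the pivot.
- white_tub: Bystander: white lidded tub 64 mm diameter, 46 mm high. Origin at the centre of its underside.
- charcoal_block: Bystander: black block 50 x 75 x 32 mm. Origin at the centre of its underside.
- dapping_block: Bystander: yellowish cube of 50 mm with round hollows. Origin at the centre of its underside.
Not all that is in view belongs to the job. There is more than one size of the roller; the one meant has the size given above.

How it is judged:
By the outcome, as a careful person would: the job done as asked, in the order asked, and still so for the second after the job is handed in, with the robot touching nothing.
It also fails if it takes over 45 s, if anything falls off the work surface, if the arm or the gripper's body presses on something with over 40 N, if the wrist force passes 120 N, or if a joint passes its speed limit or range.

## Working session

There is one attempt and no reset: what is moved stays moved. The work goes in short steps, Python scripts to look and compute and a tool call to move; the robot and the scene stay as the last step left them, time stands still between calls to the robot, and variables do not carry over. Pictures are saved under pics/ and viewed, and the job is handed in when it is done.

Besides the shell and the picture viewer there is one more tool, called as name(argument=value, ...) on one line, values as JSON. step_arm: Moves the arm, as the interface text tells. Its arguments: {"type":"object","properties":{"deltas":{"type":"array"},"squeeze":{"type":"number"}},"required":["deltas"]}

```bash
ls; mkdir -p pics; python3 - <<'E'
from station import *
import cv2,numpy as np,pickle
s=get_state();print(s)
for n in ["scene","top","wrist"]:
    f=grab_frame(n);pickle.dump(f,open(f'{n}0.pkl','wb'))
    cv2.imwrite(f'pics/{n}0.png',f['pixels'][:,:,::-1])
    for th in ["stand","roller","cam_lever","lever_knob","white_tub","charcoal_block","dapping_block"]:
        print(n,th,[(round(b['conf'],2),np.round(b['extent']).tolist()) for b in boxes_of(th,n)])
E
```

```text
pics
{'t': 0.0, 'q': array([ 1.51309597e+00,  3.59422469e-01,  1.10502227e-02, -3.44378264e-04,
       -1.22411098e+00, -2.88112901e-01]), 'qd': array([ 1.28203147e-03, -1.37430968e-03, -1.19054415e-04, -4.44605695e-04,
        4.72645972e-04,  1.72812322e-05]), 'joint_efforts': array([ 3.70825786e-03, -5.82717776e+01,  2.93049842e+01,  6.99722797e+00,
        6.87510154e-03, -1.50496826e-04]), 'eef_pos': array([0.22865948, 0.63459244, 0.24259694]), 'ee_rot': array([ 0.0985335 ,  1.56907864, -1.81819337]), 'force': array([ 0.08244606, -0.4877137 , -0.08325039]), 'moment': array([ 0.03140675,  0.00444478, -0.01975163]), 'width': 0.08755452302410868}
scene stand [(0.79, [301.0, 177.0, 363.0, 248.0])]
scene roller [(0.69, [283.0, 194.0, 298.0, 210.0]), (0.66, [322.0, 193.0, 347.0, 212.0])]
scene cam_lever []
scene lever_knob [(0.54, [352.0, 180.0, 359.0, 207.0])]
scene white_tub [(0.66, [263.0, 181.0, 274.0, 192.0]), (0.24, [297.0, 179.0, 364.0, 252.0])]
scene charcoal_block [(0.62, [216.0, 197.0, 240.0, 213.0])]
scene dapping_block [(0.88, [389.0, 270.0, 411.0, 299.0])]
top stand [(0.89, [286.0, 143.0, 362.0, 225.0])]
top roller [(0.88, [294.0, 159.0, 334.0, 187.0]), (0.77, [238.0, 168.0, 264.0, 188.0])]
top cam_lever [(0.61, [328.0, 145.0, 345.0, 176.0])]
top lever_knob [(0.43, [330.0, 142.0, 346.0, 176.0])]
top white_tub [(0.93, [193.0, 161.0, 212.0, 185.0]), (0.28, [331.0, 144.0, 345.0, 176.0]), (0.2, [295.0, 158.0, 333.0, 186.0])]
top charcoal_block [(0.75, [182.0, 221.0, 211.0, 242.0])]
top dapping_block [(0.73, [422.0, 210.0, 446.0, 234.0])]
wrist stand []
wrist roller []
wrist cam_lever []
wrist lever_knob []
wrist white_tub []
wrist charcoal_block []
wrist dapping_block []
```

```bash
python3 - <<'E'
import cv2
a=cv2.imread('pics/scene0.png');b=cv2.imread('pics/top0.png')
cv2.imwrite('pics/s0c.png',cv2.resize(a[140:320,200:440],None,fx=3.3,fy=3.3,interpolation=cv2.INTER_CUBIC))
cv2.imwrite('pics/t0c.png',cv2.resize(b[110:270,160:460],None,fx=2.66,fy=2.66,interpolation=cv2.INTER_CUBIC))
E
```

```text
(no output)
```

View pics/scene0.png

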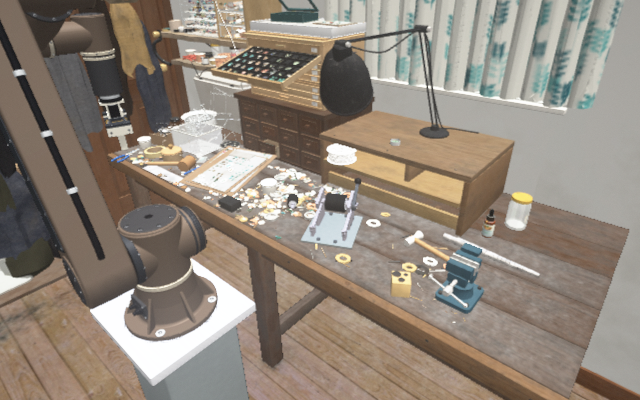

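View pics/top0.png

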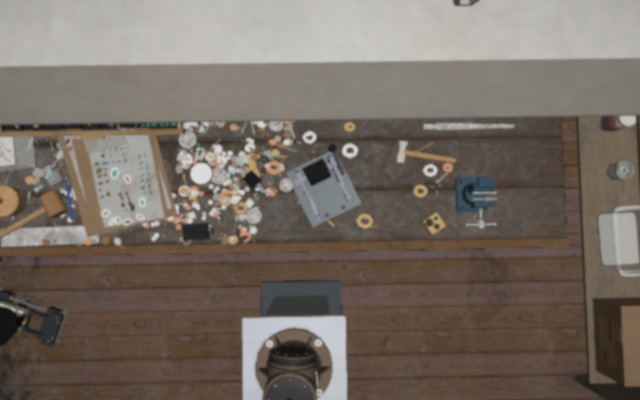

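View pics/wrist0.png

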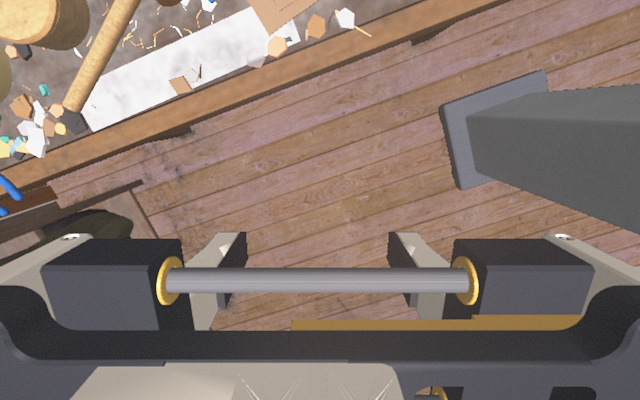

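```bash
sleep 1
```

```text
(no output)
```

View pics/s0c.png

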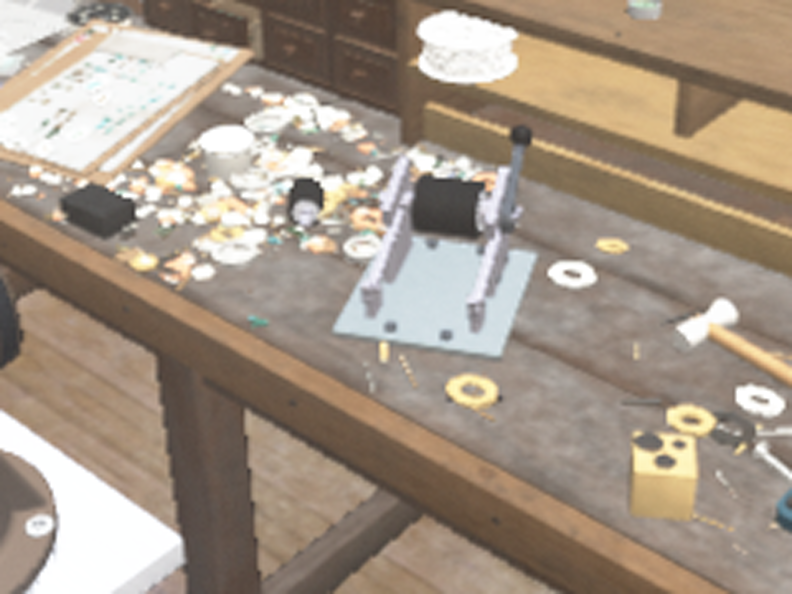

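View pics/t0c.png

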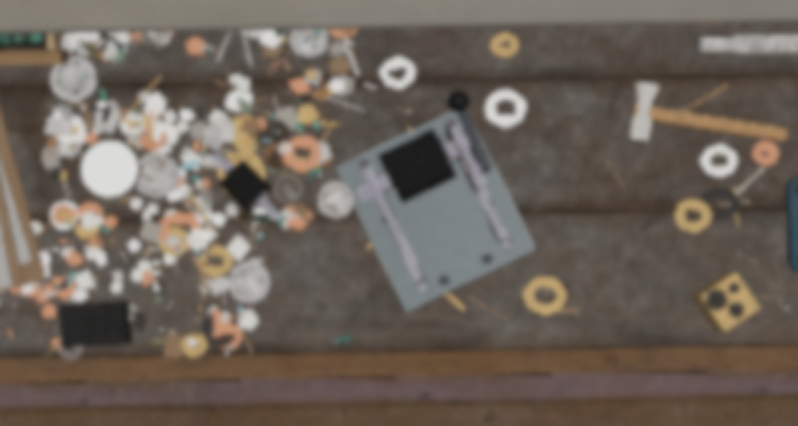

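```bash
cat > h.py <<'E'
import numpy as np,cv2,pickle
def cloud(f,T=None):
    z=f['range_z'];v,u=np.mgrid[:400,:640]
    P=np.stack([(u-f['cx'])/f['fx']*z,(v-f['cy'])/f['fy']*z,z],-1)
    M=np.linalg.inv(f['view']) if T is None else T
    return P@M[:3,:3].T+M[:3,3]
E
python3 - <<'E'
from h import *
from station import *
f=pickle.load(open('top0.pkl','rb'));g=pickle.load(open('scene0.pkl','rb'))
print(f['fx'],f['cx'],f['cy'],np.round(f['view'],3).tolist());print(g['fx'],np.round(g['view'],3).tolist())
C=cloud(f);grab_frame('top')
def show(n,p): print(n,np.round(p,3).tolist())
for n in ['white_tub','charcoal_block','dapping_block','roller','lever_knob','stand']:
  for m in masks_of(n,'top')[:2]:
    p=C[m['mask']&(f['range_z']>0)]
    show((n,m['conf']),[np.median(p,0),p.min(0),p.max(0)])
m=masks_of('stand','top')[0]['mask']
pl=m&(C[...,2]>0.003)&(C[...,2]<0.018)
r=cv2.minAreaRect(C[pl][:,:2].astype(np.float32)*1000);print(r,pl.sum())
# whole-depth walls in neighborhood
for x in np.arange(.4,1.1,.05):
    s=(abs(C[...,0]-x)<.025)&(abs(C[...,1])<.3);print(round(x,2),np.round(np.percentile(C[s][:,2],[5,50,95,100]),3) if s.any() else None)
E
```

```text
473.5915622910103 320.2819285372868 193.81770823750034 [[-0.016, -1.0, 0.009, -0.081], [-0.999, 0.015, -0.051, 0.529], [0.051, -0.01, -0.999, 1.452], [0.0, 0.0, 0.0, 1.0]]
400.12459191847455 [[0.656, -0.755, -0.018, -0.398], [-0.376, -0.306, -0.874, 0.291], [0.655, 0.58, -0.485, 1.059], [0.0, 0.0, 0.0, 1.0]]
('white_tub', 0.86) [[0.595, 0.268, 0.046], [0.567, 0.24, 0.019], [0.626, 0.299, 0.055]]
('charcoal_block', 0.76) [[0.42, 0.292, 0.033], [0.395, 0.256, -0.002], [0.444, 0.342, 0.04]]
('dapping_block', 0.92) [[0.436, -0.427, 0.05], [0.403, -0.461, -0.006], [0.47, -0.398, 0.059]]
('roller', 0.75) [[0.576, 0.119, 0.035], [0.542, 0.083, 0.002], [0.615, 0.157, 0.048]]
('lever_knob', 0.43) [[0.624, -0.135, 0.132], [0.586, -0.156, 0.087], [0.657, -0.117, 0.171]]
('stand', 0.57) [[0.534, -0.111, 0.012], [0.432, -0.209, -0.008], [0.67, 0.01, 0.171]]
('stand', 0.33) [[0.418, 0.293, 0.033], [0.393, 0.256, 0.016], [0.444, 0.331, 0.04]]
((547.920166015625, -99.21282196044922), (191.07838439941406, 172.03562927246094), 24.35526466369629) 2111
0.4 [-0.005  0.001  0.013  0.039]
0.45 [-0.003  0.005  1.478  1.478]
0.5 [0.004 1.221 1.236 1.24 ]
0.55 [0.024 1.247 1.249 1.255]
0.6 [-0.002  0.008  0.112  0.137]
0.65 [-0.003  0.004  0.428  0.436]
0.7 [-0.004  0.002  0.008  0.416]
0.75 [-0.004  0.002  0.01   0.018]
0.8 None
0.85 None
0.9 None
0.95 None
1.0 None
1.05 None
```

```bash
python3 - <<'E'
from h import *
for n in ['top','scene']:
    f=pickle.load(open(n+'0.pkl','rb'));C=cloud(f);ok=f['range_z']>0
    s=ok&(C[...,2]>.18)&(C[...,2]<1.1)&(C[...,0]>.35)&(C[...,0]<1.0)&(abs(C[...,1])<.5)
    print(n,s.sum())
    H,xe,ye=np.histogram2d(C[s][:,0],C[s][:,1],bins=[np.arange(.35,1.01,.05),np.arange(-.5,.51,.1)])
    for i,r in enumerate(H):
        out=[]
        for j,c in enumerate(r):
            if c>3:
                q=s&(C[...,0]>=xe[i])&(C[...,0]<xe[i+1])&(C[...,1]>=ye[j])&(C[...,1]<ye[j+1])
                out.append((round(ye[j],1),int(c),np.round([C[q][:,2].min(),C[q][:,2].max()],2).tolist()))
        print(round(xe[i],2),out)
E
```

```text
top 1575
0.35 []
0.4 []
0.45 []
0.5 []
0.55 []
0.6 [(np.float64(0.2), 76, [0.42, 0.43]), (np.float64(0.3), 90, [0.42, 0.43]), (np.float64(0.4), 181, [0.41, 0.43])]
0.65 [(np.float64(0.2), 364, [0.4, 0.44]), (np.float64(0.3), 432, [0.41, 0.44]), (np.float64(0.4), 432, [0.4, 0.44])]
0.7 []
0.75 []
0.8 []
0.85 []
0.9 []
0.95 []
scene 16488
0.35 []
0.4 []
0.45 []
0.5 []
0.55 []
0.6 [(np.float64(0.2), 75, [0.4, 0.43]), (np.float64(0.3), 73, [0.4, 0.43]), (np.float64(0.4), 94, [0.41, 0.43])]
0.65 [(np.float64(0.2), 165, [0.4, 0.44]), (np.float64(0.3), 154, [0.4, 0.44]), (np.float64(0.4), 104, [0.4, 0.44])]
0.7 [(np.float64(-0.1), 57, [0.4, 0.57]), (np.float64(-0.0), 1274, [0.33, 0.57]), (np.float64(0.1), 62, [0.37, 0.49]), (np.float64(0.2), 170, [0.42, 0.45]), (np.float64(0.3), 150, [0.42, 0.45]), (np.float64(0.4), 152, [0.42, 0.45])]
0.75 [(np.float64(-0.5), 228, [0.18, 0.22]), (np.float64(-0.4), 288, [0.2, 0.22]), (np.float64(-0.3), 250, [0.18, 0.22]), (np.float64(-0.2), 214, [0.2, 0.22]), (np.float64(-0.1), 876, [0.2, 0.58]), (np.float64(-0.0), 683, [0.2, 0.57]), (np.float64(0.1), 249, 
[... 985 characters left out ...]
0.22]), (np.float64(-0.3), 153, [0.22, 0.22]), (np.float64(-0.2), 343, [0.22, 0.61]), (np.float64(-0.1), 125, [0.21, 0.22]), (np.float64(-0.0), 111, [0.22, 0.39]), (np.float64(0.1), 236, [0.21, 0.59]), (np.float64(0.2), 52, [0.45, 0.59]), (np.float64(0.3), 23, [0.4, 0.58]), (np.float64(0.4), 24, [0.58, 0.62])]
0.95 [(np.float64(-0.5), 143, [0.18, 0.22]), (np.float64(-0.4), 153, [0.22, 0.22]), (np.float64(-0.3), 168, [0.22, 0.23]), (np.float64(-0.2), 419, [0.22, 0.58]), (np.float64(-0.1), 109, [0.22, 0.22]), (np.float64(-0.0), 104, [0.22, 0.22]), (np.float64(0.1), 201, [0.2, 0.59]), (np.float64(0.2), 89, [0.54, 0.59]), (np.float64(0.3), 42, [0.58, 0.59]), (np.float64(0.4), 202, [0.58, 0.62])]
```

```bash
cat >> h.py <<'E'
from scipy.spatial.transform import Rotation as Ro
def R(rpy): return Ro.from_euler('xyz',rpy).as_matrix()
E
python3 - <<'E'
from h import *
from station import *
s=get_state();M=R(s['ee_rot']);print(np.round(M,3), 'zdir',np.degrees(np.arctan2(M[1,2],M[0,2])))
f=grab_frame('wrist');print(np.round(f['hand_eye'],3).tolist(),f['fx'])
g=pickle.load(open('scene0.pkl','rb'));C=cloud(g);ok=g['range_z']>0
s=ok&(C[...,0]>.6)&(C[...,0]<.9)&(C[...,1]>-.4)&(C[...,1]<.18)
for z in np.arange(.08,.6,.04):
    q=s&(C[...,2]>=z)&(C[...,2]<z+.04)
    for y in np.arange(-.4,.18,.1):
        k=q&(C[...,1]>=y)&(C[...,1]<y+.1)
        if k.sum()>3: print(round(z,2),round(y,2),k.sum(),np.round(C[k][:,0].min(),3),end=' | ')
    print()
E
```

```text
[[-0.     0.941 -0.339]
 [-0.    -0.339 -0.941]
 [-1.     0.     0.   ]] zdir -109.81243298493867
[[-0.001, -0.295, 0.956, -0.141], [-0.001, -0.956, -0.295, 0.08], [1.0, -0.001, 0.0, -0.0], [0.0, 0.0, 0.0, 1.0]] 279.3988574261885
0.08 -0.4 279 0.764 | 0.08 -0.3 237 0.765 | 0.08 -0.2 282 0.6 | 0.08 -0.1 230 0.6 | 0.08 -0.0 112 0.761 | 0.08 0.1 69 0.765 | 
0.12 -0.4 394 0.764 | 0.12 -0.3 422 0.766 | 0.12 -0.2 330 0.61 | 0.12 -0.1 244 0.765 | 0.12 -0.0 332 0.747 | 0.12 0.1 89 0.763 | 
0.16 -0.4 18 0.775 | 0.16 -0.3 67 0.774 | 0.16 -0.2 22 0.642 | 0.16 -0.1 13 0.774 | 0.16 -0.0 191 0.753 | 0.16 0.1 146 0.76 | 
0.2 -0.4 659 0.77 | 0.2 -0.3 574 0.769 | 0.2 -0.2 507 0.769 | 0.2 -0.1 440 0.769 | 0.2 -0.0 399 0.77 | 0.2 0.1 240 0.77 | 
0.24 0.1 90 0.813 | 
0.28 -0.0 16 0.756 | 
0.32 -0.1 117 0.771 | 0.32 -0.0 250 0.739 | 0.32 0.1 28 0.753 | 
0.36 -0.1 244 0.753 | 0.36 -0.0 255 0.73 | 0.36 0.1 54 0.741 | 
0.4 -0.1 275 0.739 | 0.4 -0.0 271 0.725 | 0.4 0.1 40 0.737 | 
0.44 -0.1 278 0.738 | 0.44 -0.0 304 0.723 | 0.44 0.1 38 0.742 | 
0.48 -0.1 151 0.744 | 0.48 -0.0 358 0.732 | 0.48 0.1 33 0.747 | 
0.52 -0.1 78 0.747 | 0.52 -0.0 282 0.729 | 0.52 0.1 7 0.77 | 
0.56 -0.2 28 0.875 | 0.56 -0.1 154 0.749 | 0.56 -0.0 88 0.738 | 0.56 0.1 15 0.876 |
```

step_arm(deltas=[[-0.1, 2.9, 2.7, 6.5, 0], [-0.1, 5.8, 5.4, 13, 0], [-0.2, 8.8, 8.1, 19.5, 0], [-0.3, 11.7, 10.8, 26, 0], [-0.3, 14.7, 13.5, 32.5, 0], [-0.4, 17.6, 16.2, 39, 0], [-0.4, 20.6, 18.9, 45.5, 0], [-0.5, 23.5, 21.6, 52, 0], [-0.6, 26.5, 24.3, 58.5, 0], [-0.7, 29.4, 27.0, 65, 0]])

```text
t: 2.48
eef_pos: [0.4144, 0.2795, 0.251]
ee_rot: [-2.325, 1.57, 0.902]
force: [1.2, 0.2, 0.2]
width: 0.0878
```

```bash
cat >> h.py <<'E'
S0=np.array([.5479,-.0992,0]);YAW=24.36
def to(target,zdir,s):
    M=R(s['ee_rot']);d=M.T@(np.array(target)-s['eef_pos'])*100
    cur=np.degrees(np.arctan2(M[1,2],M[0,2]))
    roll=-((zdir-cur+180)%360-180)
    print('pos',np.round(s['eef_pos'],4),'zdir',round(cur,2),'q6',round(s['q'][5],2),'t',round(s['t'],2),'F',np.round(s['force'],1),'w',round(s['width'],4))
    print('d cm',np.round(d,2),'roll',round(roll,2),'(alt)',np.round(roll%360-360 if roll>0 else roll%360,1))
E
python3 -c "
from h import *;from station import *
to([.62,-.11,.25],114.36,get_state())"
```

```text
pos [0.4144 0.2795 0.251 ] zdir -175.11 q6 -0.9 t 2.48 F [1.2 0.2 0.2] w 0.0878
d cm [  0.08  40.57 -17.16] roll 70.53 (alt) -289.5
```

step_arm(deltas=[[0, 4.0, -1.7, 7, 0], [0, 8.0, -3.4, 14, 0], [0, 12.0, -5.1, 21, 0], [0, 16, -6.8, 28, 0], [0, 19.9, -8.4, 35, 0], [0, 23.8, -10.1, 42, 0], [0, 27.7, -11.7, 49, 0], [0, 31.6, -13.4, 56, 0], [0, 35.5, -15, 63, 0], [0, 39, -16.5, 70, 0]])

```text
t: 3.32
eef_pos: [0.6109, -0.0883, 0.2508]
ee_rot: [-1.865, 1.57, 0.139]
force: [1.6, 1.2, 0.1]
width: 0.0876
```

```bash
python3 - <<'E'
from h import *;from station import *
s=get_state()
to([.62,-.11,.25],114.36,s)
f=grab_frame('wrist');f['s']=s;pickle.dump(f,open('w1.pkl','wb'));cv2.imwrite('pics/w1.png',f['pixels'][:,:,::-1])
print(np.abs(s['qd']).max())
for n in ['roller','lever_knob','stand']:
    ms=masks_of(n,'wrist');pickle.dump(ms,open(f'w1_{n}.pkl','wb'));print(n,[(round(b['conf'],2),np.round(b['extent']).tolist()) for b in ms])
E
```

```text
pos [ 0.6109 -0.0883  0.2508] zdir 114.84 q6 -1.31 t 3.32 F [1.6 1.2 0.1] w 0.0876
d cm [ 0.08  0.09 -2.35] roll 0.48 (alt) -359.5
0.8287218384568084
roller [(0.86, [276.0, 145.0, 398.0, 198.0]), (0.71, [444.0, 173.0, 479.0, 237.0]), (0.65, [254.0, 135.0, 278.0, 240.0])]
lever_knob [(0.83, [252.0, 135.0, 280.0, 238.0]), (0.69, [276.0, 145.0, 400.0, 198.0])]
stand [(0.69, [254.0, 44.0, 397.0, 237.0])]
```

View pics/w1.png

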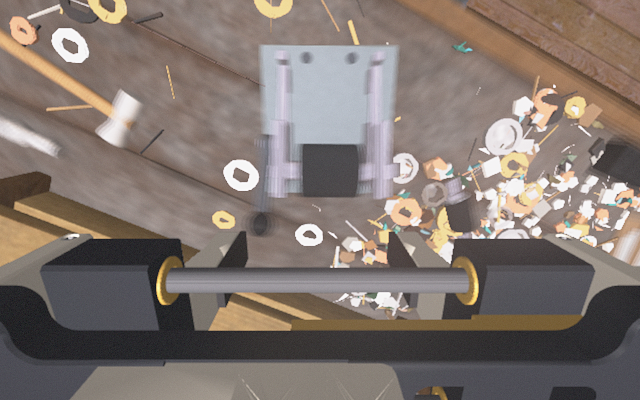

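```bash
python3 - <<'E'
from h import *;from station import *
for i in range(4): grab_frame('wrist')
s=get_state();print(np.abs(s['qd']).max())
to([.62,-.11,.25],114.36,s)
f=grab_frame('wrist');f['s']=s;pickle.dump(f,open('w2.pkl','wb'));cv2.imwrite('pics/w2.png',f['pixels'][:,:,::-1])
T=np.eye(4);T[:3,:3]=R(s['ee_rot']);T[:3,3]=s['eef_pos']
C=cloud(f,T@f['hand_eye']);ok=f['range_z']>0
reg=ok&(C[...,2]<.2)&(np.hypot(C[...,0]-.548,C[...,1]+.099)<.16)&(np.mgrid[:400,:640][0]<260)
pl=reg&(C[...,2]>.005)&(C[...,2]<.016)
c=f['pixels'].astype(int)
# grey-blue plate
pl&=(c[...,2]>c[...,0]-5)
print(cv2.minAreaRect(C[pl][:,:2].astype(np.float32)*1000),np.median(C[pl][:,2]))
Rz=Ro.from_euler('z',YAW,degrees=True).as_matrix()
L=(C-S0)@Rz*1000
pickle.dump(L,open('L2.pkl','wb'))
# knob: z>135 around
k=ok&(L[...,2]>128)&(L[...,2]<200)&(L[...,1]<-40)&(np.mgrid[:400,:640][0]<250)&(np.abs(L[...,0])<150)
print('knob',k.sum(),np.round([L[k].min(0),L[k].max(0),np.median(L[k],0)],1).tolist())
d=ok&(abs(L[...,1])<30)&(L[...,2]>85)&(L[...,2]<130)&(np.abs(L[...,0])<120)&(np.mgrid[:400,:640][0]<230)
print('drum',d.sum(),np.round([np.percentile(L[d],1,axis=0),np.percentile(L[d],99,axis=0)],1).tolist())
# circle fit of drum x,z
A=np.c_[L[d][:,0],L[d][:,2],np.ones(d.sum())];b=(A[:,:2]**2).sum(1);p=np.linalg.lstsq(A,b,rcond=None)[0];print('circ',p[:2]/2,np.sqrt(p[2]+(p[:2]**2).sum()/4))
for sgn in (1,-1):
    q=ok&(abs(L[...,1]-sgn*53)<8)&(L[...,2]>60)&(L[...,2]<127)&(L[...,0]>-10)&(L[...,0]<100)&(np.mgrid[:400,:640][0]<230)
    for x0 in range(-10,100,20):
        w=q&(abs(L[...,0]-x0-10)<10)
        if w.sum()>5: print(sgn,x0,w.sum(),np.round(np.percentile(L[w][:,1],[3,50,97]),1),np.round(np.percentile(L[w][:,2],[50,97]),1))
E
```

```text
0.00728798675385745
pos [ 0.61   -0.0851  0.2509] zdir 115.3 q6 -1.31 t 3.72 F [-0.8 -0.2  1.2] w 0.0877
d cm [ 0.09  0.16 -2.68] roll 0.94 (alt) -359.1
((580.6965942382812, -97.78987121582031), (250.42164611816406, 269.642822265625), 25.402847290039062) 0.009754647741322842
knob 881 [[48.6, -74.8, 128.0], [93.5, -52.2, 164.3], [74.8, -63.0, 155.3]]
drum 2987 [[17.7, -29.7, 87.7], [73.5, 29.6, 111.5]]
circ [46.48748558 81.12100633] 29.433367769180826
1 -10 354 [48.6 51.1 58.1] [103.  107.9]
1 10 386 [48.7 50.6 58.5] [108.3 113.4]
1 30 395 [46.  50.7 59. ] [114.  119.6]
1 50 328 [49.  49.9 58.5] [116.5 123.2]
1 70 27 [49.5 49.8 50.2] [81.4 98.3]
-1 -10 276 [-57.3 -50.9 -47.2] [103.6 107. ]
-1 10 370 [-60.4 -51.7 -46.9] [108.4 113. ]
-1 30 372 [-60.4 -50.6 -46.3] [114.7 123.1]
-1 50 255 [-55.4 -48.3 -46.2] [120.1 123.4]
-1 70 15 [-46.8 -46.5 -46.3] [82.  98.9]
```

View pics/w2.png

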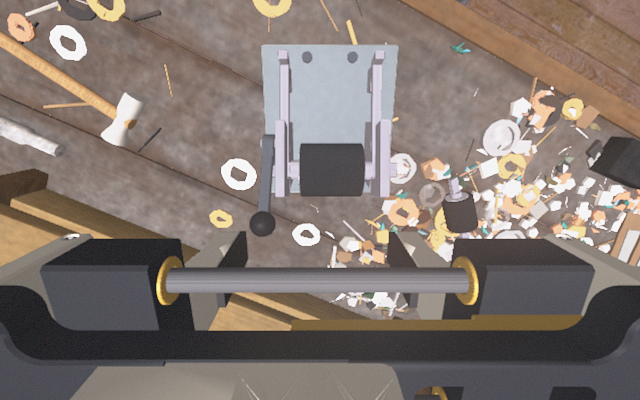

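```bash
python3 - <<'E'
from h import *
f=pickle.load(open('w2.pkl','rb'));s=f['s']
T=np.eye(4);T[:3,:3]=R(s['ee_rot']);T[:3,3]=s['eef_pos']
def comp(C,f,seed):
    c=f['pixels'].astype(int)
    pl=(f['range_z']>0)&(abs(C[...,2]-.010)<.007)&(c[...,2]>c[...,0]+4)
    n,lab,st,ce=cv2.connectedComponentsWithStats(pl.astype(np.uint8))
    i=1+np.argmax(st[1:,4]);print(st[i]);m=lab==i
    # fill: separate comps inside bbox too
    x,y,w,h=st[i][:4];mm=np.zeros_like(m);mm[y:y+h,x:x+w]=pl[y:y+h,x:x+w]
    return m
C=cloud(f,T@f['hand_eye']);m=comp(C,f,None)
print(cv2.minAreaRect(C[m][:,:2].astype(np.float32)*1000),np.median(C[m][:,2]))
g=pickle.load(open('top0.pkl','rb'));D=cloud(g);m=comp(D,g,None)
print(cv2.minAreaRect(D[m][:,:2].astype(np.float32)*1000),np.median(D[m][:,2]))
for n,(X,ff) in {'wrist':(C,f),'top':(D,g)}.items():
    # per-camera drum circle fit in stand axes
    Rz=Ro.from_euler('z',YAW,degrees=True).as_matrix();L=(X-S0)@Rz*1000
    c=ff['pixels'].astype(int)
    d=(ff['range_z']>0)&(abs(L[...,1])<28)&(L[...,2]>88)&(L[...,2]<125)&(abs(L[...,0]-50)<35)&(c.sum(-1)<150)
    if n=='wrist': d&=np.mgrid[:400,:640][0]<230
    A=np.c_[L[d][:,0],L[d][:,2],np.ones(d.sum())];b=(A[:,:2]**2).sum(1);p=np.linalg.lstsq(A,b,rcond=None)[0];print(n,'circ',p[:2]/2,np.sqrt(p[2]+(p[:2]**2).sum()/4),d.sum(),L[d][np.argmax(L[d][:,2])])
E
```

```text
[  261    45   137   116 10367]
((525.9158935546875, -108.63909912109375), (142.14515686035156, 168.69822692871094), 25.402843475341797) 0.009796726927923105
[ 287  161   73   65 1870]
((547.3062133789062, -99.10009765625), (184.52886962890625, 165.21153259277344), 25.138065338134766) 0.011049599066029647Traceback (most recent call last):
  File "<stdin>", line 22, in <module>
    return _wrapfunc(a, 'argmax', axis=axis, out=out, **kwds)
    return bound(*args, **kwds)
ValueError: attempt to get argmax of an empty sequence
```

```bash
python3 - <<'E'
from h import *
f=pickle.load(open('w2.pkl','rb'));s=f['s']
T=np.eye(4);T[:3,:3]=R(s['ee_rot']);T[:3,3]=s['eef_pos']
C=cloud(f,T@f['hand_eye'])
v,u=np.mgrid[:400,:640]
Rz=Ro.from_euler('z',25.3,degrees=True).as_matrix();L=(C-S0)@Rz*1000
# plate edges lines: yaw from left/right edges
ok=f['range_z']>0
drum=pickle.load(open('w1_roller.pkl','rb'))
def circ(p):
    A=np.c_[p,np.ones(len(p))];b=(p**2).sum(1);q=np.linalg.lstsq(A,b,rcond=None)[0];return q[:2]/2,np.sqrt(q[2]+(q[:2]**2).sum()/4)
d=ok&(u>306)&(u<358)&(v>147)&(v<194)&(L[...,2]>85)
print('drum',circ(L[d][:,[0,2]]),L[d].min(0),L[d].max(0))
r=ok&(L[...,2]>85)&(v>150)&(v<190)&(u>290)&(u<375)&(f['pixels'].sum(-1)<170);print('drum y',np.percentile(L[r][:,1],[1,99]))
k=ok&(np.hypot(u-262,v-223)<10)&(L[...,2]>130)
p=L[k];A=np.c_[p,np.ones(len(p))];b=(p**2).sum(1);q=np.linalg.lstsq(A,b,rcond=None)[0];print('knob',q[:3]/2,np.sqrt(q[3]+(q[:3]**2).sum()/4),k.sum())
h=ok&(u>250)&(u<275)&(v>140)&(v<210)&(L[...,2]>92)
for z in range(95,145,10):
    w=h&(abs(L[...,2]-z)<5)
    if w.sum(): print('handle',z,np.round(L[w].mean(0),1),w.sum())
# cheeks: inner/outer faces tops, plate y edges
for x0 in (-60,-30,0,20,40,60):
  for sg in (1,-1):
    w=ok&(abs(L[...,0]-x0)<5)&(abs(L[...,1]-sg*52)<12)&(L[...,2]>30)&(v<230)
    if w.sum(): top=np.percentile(L[w][:,2],90);t=w&(L[...,2]>top-4);print('cheek',x0,sg,np.round(top,1),np.round(np.percentile(L[t][:,1],[5,95]),1))
w=ok&(abs(L[...,2]-10)<5)&(v<160)&(u>240)&(u<420)&(f['pixels'][...,2]>f['pixels'][...,0]+4.)
for x0 in (-80,-50,-20,0): t=w&(abs(L[...,0]-x0)<6);print('plate y',x0,np.percentile(L[t][:,1],[1,99]))
E
```

```text
drum (array([46.37833528, 81.6268419 ]), np.float64(28.943129214639647)) [ 19.9132327  -24.93358004  92.91862797] [ 67.95158511  29.12741028 112.22898927]Traceback (most recent call last):
  File "<stdin>", line 14, in <module>
    return _quantile_unchecked(
        a, q, axis, out, overwrite_input, method, keepdims, weights)
    return _ureduce(a,
                    func=_quantile_ureduce_func,
    ...<5 lines>...
                    overwrite_input=overwrite_input,
                    method=method)
    r = func(a, **kwargs)
    result = _quantile(arr,
                       quantiles=q,
    ...<2 lines>...
                       out=out,
                       weights=wgt)
    slices_having_nans = np.isnan(arr[-1, ...])
                                  ~~~^^^^^^^^^
IndexError: index -1 is out of bounds for axis 0 with size 0
```

```bash
cat > fit.py <<'E'
from h import *
import sys
f=pickle.load(open('w2.pkl','rb'));s=f['s']
T=np.eye(4);T[:3,:3]=R(s['ee_rot']);T[:3,3]=s['eef_pos']
C=cloud(f,T@f['hand_eye'])
v,u=np.mgrid[:400,:640]
Rz=Ro.from_euler('z',25.3,degrees=True).as_matrix();L=(C-S0)@Rz*1000
ok=f['range_z']>0
P=f['pixels'].astype(int)
print('drum px',P[170,332],P[100,320])
r=ok&(L[...,2]>85)&(v>150)&(v<190)&(u>285)&(u<375)&(P.sum(-1)<250)
if r.sum():print('drum y',np.percentile(L[r][:,1],[1,99]))
k=ok&(np.hypot(u-262,v-223)<10)&(L[...,2]>130)
p=L[k];A=np.c_[p,np.ones(len(p))];b=(p**2).sum(1);q=np.linalg.lstsq(A,b,rcond=None)[0];print('knob',q[:3]/2,np.sqrt(q[3]+(q[:3]**2).sum()/4),k.sum())
h=ok&(u>250)&(u<275)&(v>140)&(v<210)&(L[...,2]>92)
for z in range(95,145,10):
    w=h&(abs(L[...,2]-z)<5)
    if w.sum(): print('handle',z,np.round(L[w].mean(0),1),w.sum())
for x0 in (-60,-30,0,20,40,60):
  for sg in (1,-1):
    w=ok&(abs(L[...,0]-x0)<5)&(abs(L[...,1]-sg*52)<12)&(L[...,2]>30)&(v<230)
    if w.sum(): top=np.percentile(L[w][:,2],90);t=w&(L[...,2]>top-4);print('cheek',x0,sg,np.round(top,1),np.round(np.percentile(L[t][:,1],[5,95]),1))
w=ok&(abs(L[...,2]-10)<5)&(v<160)&(u>240)&(u<420)&(P[...,2]>P[...,0]+4)
for x0 in (-80,-50,-20,0):
    t=w&(abs(L[...,0]-x0)<6);print('plate y',x0,np.percentile(L[t][:,1],[1,99]))
print('plate x',np.percentile(L[w][:,0],[.5,99]))
E
python3 fit.py
```

```text
drum px [76 75 76] [186 195 202]
drum y [-31.4459557   33.26288729]
knob [ 81.45213356 -64.58471994 153.76953179] 9.663966919626539 305
handle 95 [ 27.3 -64.1  98.6] 18
handle 105 [ 19.9 -64.1 106.4] 241
handle 115 [ 33.5 -64.5 114.9] 155
handle 125 [ 45.6 -64.8 124.7] 168
handle 135 [ 57.7 -64.5 134.9] 188
cheek -60 1 46.1 [48.9 57.9]
cheek -60 -1 46.5 [-56.3 -47.3]
cheek -30 1 54.7 [48.8 58. ]
cheek -30 -1 54.6 [-56.4 -47.3]
cheek 0 1 105.6 [49. 58.]
cheek 0 -1 105.8 [-57.1 -47.7]
cheek 20 1 111.4 [48.8 58.2]
cheek 20 -1 111.3 [-61.6 -47.4]
cheek 40 1 116.9 [48.7 58.3]
cheek 40 -1 119.5 [-63.3 -48.1]
cheek 60 1 122.8 [48.6 57.5]
cheek 60 -1 138.4 [-63.8 -59.9]
plate y -80 [-81.02503471  83.00274882]
plate y -50 [-81.56270509  82.93408714]
plate y -20 [-81.64537955  82.60398153]
plate y 0 [-81.97025194  83.16968605]
plate x [-94.62158081  25.45662202]
```

```bash
cat >> h.py <<'E'
YAW=25.3
RZ=Ro.from_euler('z',YAW,degrees=True).as_matrix()
S1=S0+RZ@np.array([-.0086,.0008,0])
def W(x,y,z): return S1+RZ@(np.array([x,y,z])/1000)
E
python3 -c "
from h import *;from station import *
s=get_state();print(S1,W(91.4,-66,150))
to(W(91.4,-66,250),115.3,s);to(W(91.4,-66,150),115.3,s)"
```

```text
[ 0.539783   -0.10215201  0.        ] [ 0.65062177 -0.12276095  0.15      ]
pos [ 0.61  -0.085  0.251] zdir 115.31 q6 -1.31 t 3.77 F [-0.8 -0.2  0.3] w 0.0876
d cm [ 0.1  -2.05 -5.15] roll 0.01 (alt) -360.0
pos [ 0.61  -0.085  0.251] zdir 115.31 q6 -1.31 t 3.77 F [-0.8 -0.2  0.3] w 0.0876
d cm [10.1  -2.05 -5.15] roll 0.01 (alt) -360.0
```

step_arm(deltas=[[0, -1.0, -2.6, 0, 0.2], [0, -2.05, -5.15, 0, 0.4], [2, -2.05, -5.15, 0, 0.4], [4, -2.05, -5.15, 0, 0.4], [6, -2.05, -5.15, 0, 0.4], [7.5, -2.05, -5.15, 0, 0.4], [9, -2.05, -5.15, 0, 0.4], [10.1, -2.05, -5.15, 0, 0.4], [10.1, -2.05, -5.15, 0, 0.4], [10.1, -2.05, -5.15, 0, 0.4]])

```text
t: 4.6
eef_pos: [0.6507, -0.1234, 0.1497]
ee_rot: [1.573, 1.57, -2.699]
force: [0.4, 0.1, 0.3]
width: 0.0525
```

```bash
python3 - <<'E'
from h import *;from station import *
s=get_state();to(W(91.4,-66,150),115.3,s)
f=grab_frame('wrist');cv2.imwrite('pics/w3.png',f['pixels'][:,:,::-1])
E
```

```text
pos [ 0.6507 -0.1234  0.1497] zdir 115.26 q6 -1.24 t 4.6 F [0.4 0.1 0.3] w 0.0525
d cm [-0.03 -0.02  0.06] roll -0.04 (alt) 360.0
```

View pics/w3.png

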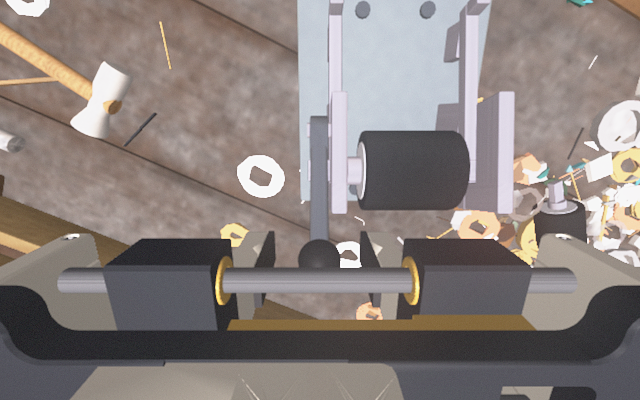

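step_arm(deltas=[[0, 0, 0, 0, 0.6], [0, 0, 0, 0, 0.8], [0, 0, 0, 0, 1], [0, 0, 0, 0, 1], [0, 0, 0, 0, 1], [0, 0, 0, 0, 1], [0, 0, 0, 0, 1], [0, 0, 0, 0, 1], [0, 0, 0, 0, 1], [0, 0, 0, 0, 1]], squeeze=10)

```text
t: 5.48
eef_pos: [0.6502, -0.1227, 0.1498]
ee_rot: [-0.101, 1.569, 1.91]
force: [-3.1, 6.8, 3.9]
width: 0.0227
```

```bash
python3 - <<'E'
from h import *;from station import *
s=get_state();to(W(91.4,-66,150),115.3,s)
for th in np.arange(0,1.81,.1):
    a=np.radians(50)-th
    print(round(th,2),'up',round(-(8.8*(np.cos(a)-np.cos(np.radians(50)))),2),'toolx; tooly',round(-8.8*(np.sin(a)-np.sin(np.radians(50))),2))
E
```

```text
pos [ 0.6502 -0.1227  0.1498] zdir 115.2 q6 -1.24 t 5.48 F [-3.1  6.8  3.9] w 0.0227
d cm [-0.02 -0.03 -0.02] roll -0.1 (alt) 359.9
0.0 up -0.0 toolx; tooly -0.0
0.1 up -0.64 toolx; tooly 0.6
0.2 up -1.23 toolx; tooly 1.26
0.3 up -1.74 toolx; tooly 1.97
0.4 up -2.18 toolx; tooly 2.73
0.5 up -2.54 toolx; tooly 3.54
0.6 up -2.82 toolx; tooly 4.37
0.7 up -3.01 toolx; tooly 5.23
0.8 up -3.12 toolx; tooly 6.1
0.9 up -3.14 toolx; tooly 6.98
1.0 up -3.07 toolx; tooly 7.86
1.1 up -2.92 toolx; tooly 8.72
1.2 up -2.68 toolx; tooly 9.57
1.3 up -2.35 toolx; tooly 10.39
1.4 up -1.95 toolx; tooly 11.17
1.5 up -1.47 toolx; tooly 11.91
1.6 up -0.92 toolx; tooly 12.59
1.7 up -0.3 toolx; tooly 13.22
1.8 up 0.38 toolx; tooly 13.78
```

step_arm(deltas=[[-0.64, 0.6, 0.05, 0, 1], [-1.23, 1.26, 0.05, 0, 1], [-1.74, 1.97, 0.05, 0, 1], [-2.18, 2.73, 0.05, 0, 1], [-2.54, 3.54, 0.05, 0, 1], [-2.82, 4.37, 0.05, 0, 1], [-3.01, 5.23, 0.05, 0, 1], [-3.12, 6.1, 0.05, 0, 1], [-3.14, 6.98, 0.05, 0, 1], [-3.07, 7.86, 0.05, 0, 1]])

```text
t: 6.32
eef_pos: [0.5785, -0.1565, 0.1806]
ee_rot: [-0.346, 1.57, 1.664]
force: [-2.1, 5.6, 0.9]
width: 0.023
```

```bash
python3 - <<'E'
from h import *;from station import *
s=get_state();a=np.radians(50)-1
to(W(24+88*np.sin(a),-66,95-2+88*np.cos(a)),115.3,s)
f=grab_frame('wrist');cv2.imwrite('pics/w4.png',f['pixels'][:,:,::-1])
E
```

```text
pos [ 0.5785 -0.1565  0.1806] zdir 115.18 q6 -1.19 t 6.32 F [-2.1  5.6  0.9] w 0.023
d cm [ 0.03 -0.11 -0.03] roll -0.12 (alt) 359.9
```

View pics/w4.png

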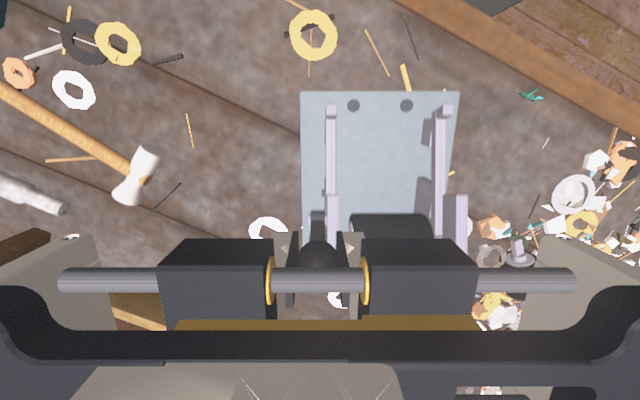

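step_arm(deltas=[[0.15, 0.86, 0, 0, 1], [0.39, 1.71, 0, 0, 1], [0.72, 2.53, 0, 0, 1], [1.12, 3.31, 0, 0, 1], [1.6, 4.05, 0, 0, 1], [2.15, 4.73, 0, 0, 1], [2.77, 5.36, 0, 0, 1], [3.45, 5.92, 0, 0, 1], [3.45, 5.92, 0, 0, 0.6], [3.45, 5.92, 0, 0, 0.3]])

```text
t: 7.2
eef_pos: [0.5258, -0.1826, 0.1461]
ee_rot: [2.917, 1.57, -1.355]
force: [-0.0, -0.5, -0.3]
width: 0.0313
```

step_arm(deltas=[[0, 0, 0, 0, 0.3], [0, 0, 0, 0, 0.3], [-2, 0, 0, 0, 0.3], [-4, 0, 0, 0, 0.2], [-6, 0, 0, 0, 0], [-8, 0, 0, 0, 0], [-10, -0.5, 0, 0, 0], [-11, -1, 0, 0, 0], [-11, -1, 0, 0, 0], [-11, -1, 0, 0, 0]])

```text
t: 8.03
eef_pos: [0.5352, -0.1777, 0.2557]
ee_rot: [-1.574, 1.57, 0.436]
force: [0.2, -0.4, 0.3]
width: 0.0876
```

```bash
python3 - <<'E'
from h import *;from station import *
s=get_state();to(W(55,0,250),25.3,s);to(W(55,0,250),205.3,s)
f=grab_frame('wrist');f['s']=s;pickle.dump(f,open('w5.pkl','wb'));cv2.imwrite('pics/w5.png',f['pixels'][:,:,::-1])
E
```

```text
pos [ 0.5352 -0.1777  0.2557] zdir 115.2 q6 -1.16 t 8.03 F [ 0.2 -0.4  0.3] w 0.0876
d cm [ 0.57 -9.13  6.65] roll 89.9 (alt) -270.1
pos [ 0.5352 -0.1777  0.2557] zdir 115.2 q6 -1.16 t 8.03 F [ 0.2 -0.4  0.3] w 0.0876
d cm [ 0.57 -9.13  6.65] roll -90.1 (alt) 269.9
```

View pics/w5.png

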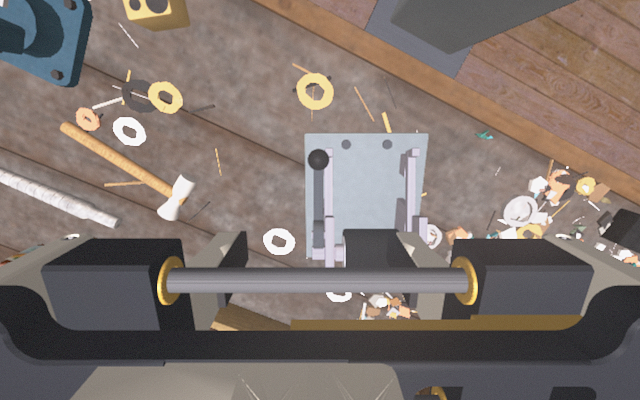

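step_arm(deltas=[[0, -0.9, 0.7, -7, 0], [0, -1.8, 1.3, -14, 0], [0, -2.7, 2.0, -21, 0], [0, -3.6, 2.6, -28, 0], [0, -4.6, 3.3, -35, 0], [0, -5.5, 4.0, -42, 0], [0, -6.4, 4.6, -49, 0], [0, -7.3, 5.3, -56, 0], [0, -8.2, 6.0, -63, 0], [0, -9.1, 6.6, -70, 0]])

```text
t: 8.92
eef_pos: [0.5886, -0.079, 0.254]
ee_rot: [-0.031, 1.568, -3.077]
force: [0.2, -0.3, -0.2]
width: 0.0879
```

```bash
python3 - <<'E'
from h import *;from station import *
f=pickle.load(open('w5.pkl','rb'));s=f['s']
T=np.eye(4);T[:3,:3]=R(s['ee_rot']);T[:3,3]=s['eef_pos']
L=(cloud(f,T@f['hand_eye'])-S1)@RZ*1000
v,u=np.mgrid[:400,:640]
k=(np.hypot(u-318,v-160)<7);print('knob',np.median(L[k],0),L[k][:,2].max(), 'exp (-63.7,-66,87+12)')
s=get_state();to(W(55,0,150),205.3,s)
E
```

```text
knob [-65.52743676 -65.43905354  97.80107195] 100.64211289006703 exp (-63.7,-66,87+12)
pos [ 0.5886 -0.079   0.254 ] zdir -174.47 q6 -0.1 t 8.92 F [ 0.2 -0.3 -0.2] w 0.0879
d cm [10.4  -0.03 -0.12] roll -19.77 (alt) 340.2
```

step_arm(deltas=[[0, 0, -0.1, -7, 0], [0, 0, -0.1, -14, 0], [1, 0, -0.1, -19.8, 0], [3, 0, -0.1, -19.8, 0], [5, 0, -0.1, -19.8, 0], [7, 0, -0.1, -19.8, 0], [9, 0, -0.1, -19.8, 0], [10.4, 0, -0.1, -19.8, 0], [10.4, 0, -0.1, -19.8, 0], [10.4, 0, -0.1, -19.8, 0]])

```text
t: 9.75
eef_pos: [0.5891, -0.0796, 0.1502]
ee_rot: [-0.242, 1.567, -2.948]
force: [0.2, -0.3, 0.4]
width: 0.0874
```

```bash
python3 - <<'E'
from h import *;from station import *
s=get_state();to(W(55,0,81),205.3,s)
f=grab_frame('wrist');f['s']=s;pickle.dump(f,open('w6.pkl','wb'));cv2.imwrite('pics/w6.png',f['pixels'][:,:,::-1])
E
```

```text
pos [ 0.5891 -0.0796  0.1502] zdir -155.02 q6 0.24 t 9.75 F [ 0.2 -0.3  0.4] w 0.0874
d cm [ 6.92 -0.07 -0.1 ] roll -0.32 (alt) 359.7
```

View pics/w6.png

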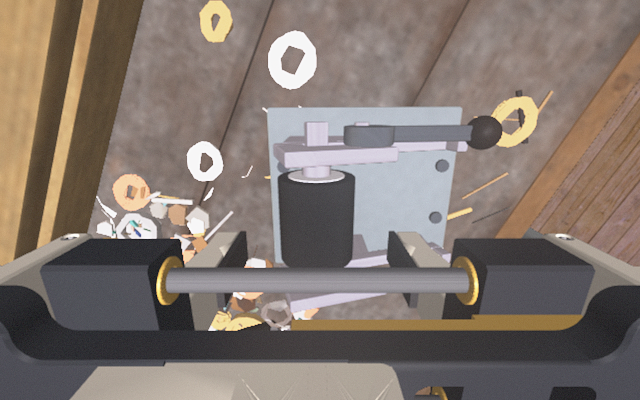

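step_arm(deltas=[[1.5, -0.1, -0.1, -0.3, 0], [3, -0.1, -0.1, -0.3, 0], [4.5, -0.1, -0.1, -0.3, 0], [5.8, -0.1, -0.1, -0.3, 0], [6.7, -0.1, -0.1, -0.3, 0], [6.7, -0.1, -0.1, -0.3, 0], [6.7, -0.1, -0.1, -0.3, 0.15], [6.7, -0.1, -0.1, -0.3, 0.25], [6.7, -0.1, -0.1, -0.3, 0.25], [6.7, -0.1, -0.1, -0.3, 0.25]], squeeze=8)

```text
t: 10.63
eef_pos: [0.5911, -0.078, 0.0857]
ee_rot: [2.815, 1.569, 0.115]
force: [0.4, 0.3, -0.6]
width: 0.0681
```

```bash
python3 - <<'E'
from h import *;from station import *
s=get_state();to(W(55,0,83),205.3,s)
f=grab_frame('wrist');f['s']=s;pickle.dump(f,open('w7.pkl','wb'));cv2.imwrite('pics/w7.png',f['pixels'][:,:,::-1])
E
```

```text
pos [ 0.5911 -0.078   0.0857] zdir -154.71 q6 0.25 t 10.63 F [ 0.4  0.3 -0.6] w 0.0681
d cm [ 0.27 -0.01  0.18] roll -0.01 (alt) 360.0
```

View pics/w7.png

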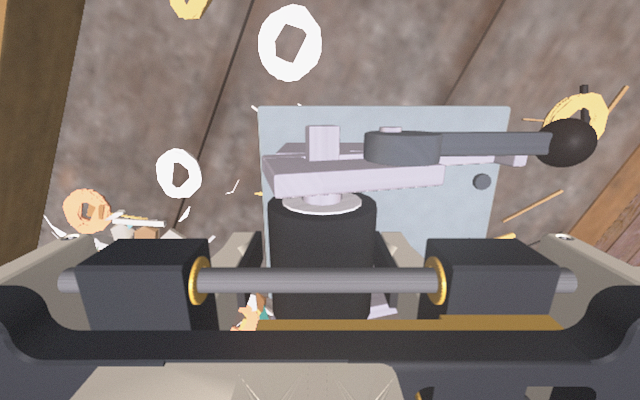

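step_arm(deltas=[[0, 0, 0.1, 0, 0.3], [0, 0, 0.1, 0, 0.4], [0, 0, 0.1, 0, 0.5], [0, 0, 0.1, 0, 0.5], [0, 0, 0.1, 0, 0.5], [0, 0, 0.1, 0, 0.5], [0, 0, 0.1, 0, 0.5], [0, 0, 0.1, 0, 0.5], [0, 0, 0.1, 0, 0.5], [0, 0, 0.1, 0, 0.5]], squeeze=12)

```text
t: 11.52
eef_pos: [0.5891, -0.0788, 0.0849]
ee_rot: [-0.1, 1.57, -2.801]
force: [-5.3, -0.8, 5.1]
width: 0.0599
```

```bash
python3 - <<'E'
from h import *;from station import *
s=get_state();to(W(55,0,83),205.3,s);print(s['qd'],(s['eef_pos']-S1)@RZ*1000)
E
```

```text
pos [ 0.5891 -0.0788  0.0849] zdir -154.72 q6 0.25 t 11.52 F [-5.3 -0.8  5.1] w 0.0599
d cm [ 0.19  0.   -0.05] roll -0.02 (alt) 360.0
[-0.00040957  0.00049898  0.00026259 -0.00107373 -0.00178591  0.00115384] [5.45171492e+01 4.26182562e-02 8.49183543e+01]
```

step_arm(deltas=[[0.06, 0, 0.2, 0, 0.5], [0.12, 0, 0.4, 0, 0.5], [0.2, 0, 0.7, 0, 0.5], [0.29, 0, 1.0, 0, 0.5], [0.4, 0, 1.4, 0, 0.5], [0.52, 0, 1.8, 0, 0.5], [0.63, 0, 2.2, 0, 0.5], [0.75, 0, 2.6, 0, 0.5], [0.86, 0, 3.0, 0, 0.5], [0.86, 0, 3.0, 0, 0.5]])

```text
t: 12.35
eef_pos: [0.5631, -0.0915, 0.0767]
ee_rot: [2.746, 1.569, 0.045]
force: [2.5, -0.3, 4.0]
width: 0.0596
```

```bash
python3 - <<'E'
from h import *;from station import *
s=get_state();to(W(-53,0,54),205.3,s);print((s['eef_pos']-S1)@RZ*1000)
f=grab_frame('wrist');cv2.imwrite('pics/w8.png',f['pixels'][:,:,::-1])
E
```

```text
pos [ 0.5631 -0.0915  0.0767] zdir -154.71 q6 0.26 t 12.35 F [ 2.5 -0.3  4. ] w 0.0596
d cm [ 2.25 -0.03  7.87] roll -0.01 (alt) 360.0
[25.64533627 -0.33590809 76.67096394]
```

View pics/w8.png

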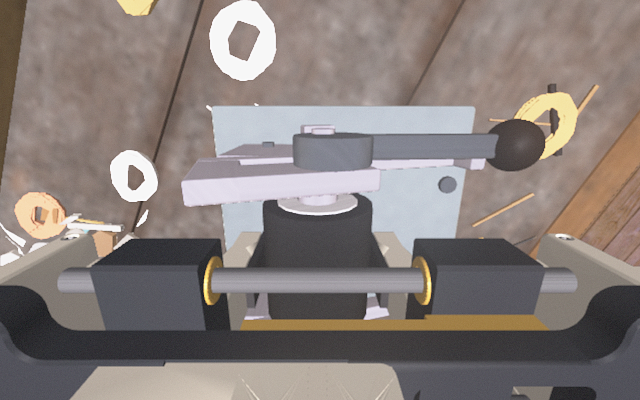

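step_arm(deltas=[[0.14, 0, 0.5, 0, 0.5], [0.29, 0, 1.0, 0, 0.5], [0.46, 0, 1.6, 0, 0.5], [0.63, 0, 2.2, 0, 0.5], [0.8, 0, 2.8, 0, 0.5], [0.97, 0, 3.4, 0, 0.5], [1.15, 0, 4.0, 0, 0.5], [1.32, 0, 4.6, 0, 0.5], [1.43, 0, 5.0, 0, 0.5], [1.43, 0, 5.0, 0, 0.5]])

```text
t: 13.23
eef_pos: [0.5178, -0.1129, 0.0623]
ee_rot: [2.683, 1.569, -0.017]
force: [3.4, -1.1, 4.2]
width: 0.0597
```

```bash
python3 - <<'E'
from h import *;from station import *
s=get_state();to(W(-53,0,54),205.3,s);print((s['eef_pos']-S1)@RZ*1000)
E
```

```text
pos [ 0.5178 -0.1129  0.0623] zdir -154.71 q6 0.29 t 13.23 F [ 3.4 -1.1  4.2] w 0.0597
d cm [ 0.82 -0.03  2.85] roll -0.01 (alt) 360.0
[-24.49966745  -0.28720859  62.27412822]
```

step_arm(deltas=[[0.14, 0, 0.5, 0, 0.5], [0.29, 0, 1.0, 0, 0.5], [0.43, 0, 1.5, 0, 0.5], [0.57, 0, 2.0, 0, 0.5], [0.66, 0, 2.3, 0, 0.5], [0.72, 0, 2.5, 0, 0.5], [0.75, 0, 2.6, 0, 0.5], [0.77, 0, 2.7, 0, 0.5], [0.77, 0, 2.7, 0, 0.5], [0.77, 0, 2.7, 0, 0.5]])

```text
t: 14.07
eef_pos: [0.4944, -0.1241, 0.0548]
ee_rot: [2.698, 1.568, -0.002]
force: [3.3, 1.3, 7.0]
width: 0.0595
```

```bash
python3 - <<'E'
from h import *;from station import *
s=get_state();to(W(-53,0,54),205.3,s);print((s['eef_pos']-S1)@RZ*1000)
f=grab_frame('wrist');cv2.imwrite('pics/w9.png',f['pixels'][:,:,::-1])
E
```

```text
pos [ 0.4944 -0.1241  0.0548] zdir -154.68 q6 0.3 t 14.07 F [3.3 1.3 7. ] w 0.0595
d cm [ 0.08 -0.04  0.26] roll 0.02 (alt) -360.0
[-50.44033935  -0.44002082  54.84487405]
```

View pics/w9.png

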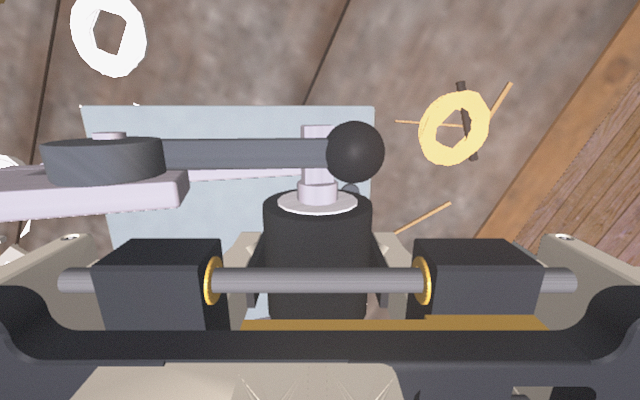

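step_arm(deltas=[[0.02, 0, 0.05, 0, 0.5], [0.03, 0, 0.1, 0, 0.5], [0.04, 0, 0.15, 0, 0.5], [0.06, 0, 0.2, 0, 0.5], [0.07, 0, 0.25, 0, 0.5], [0.09, 0, 0.3, 0, 0.5], [0.1, 0, 0.35, 0, 0.5], [0.1, 0, 0.35, 0, 0.5], [0.1, 0, 0.35, 0, 0.5], [0.1, 0, 0.35, 0, 0.5]])

```text
t: 14.95
eef_pos: [0.4918, -0.1254, 0.054]
ee_rot: [2.748, 1.567, 0.049]
force: [3.5, 2.6, 6.2]
width: 0.0596
```

```bash
python3 - <<'E'
from h import *;from station import *
s=get_state();to(W(-53,0,54),205.3,s);print((s['eef_pos']-S1)@RZ*1000, s['force']@RZ, s['moment'])
E
```

```text
pos [ 0.4918 -0.1254  0.054 ] zdir -154.67 q6 0.3 t 14.95 F [3.5 2.6 6.2] w 0.0596
d cm [ 0.   -0.05 -0.03] roll 0.03 (alt) -360.0
[-53.29581485  -0.49847999  54.00427627] [4.27629331 0.88904403 6.15147227] [ 0.78982752 -1.361361   -0.00952916]
```

step_arm(deltas=[[0.02, 0, 0.05, 0, 0.5], [0.03, 0, 0.1, 0, 0.5], [0.04, 0, 0.15, 0, 0.5], [0.06, 0, 0.2, 0, 0.5], [0.07, 0, 0.25, 0, 0.5], [0.09, 0, 0.3, 0, 0.5], [0.09, 0, 0.3, 0, 0.5], [0.09, 0, 0.3, 0, 0.5], [0.09, 0, 0.3, 0, 0.5], [0.09, 0, 0.3, 0, 0.5]])

```text
t: 15.78
eef_pos: [0.4917, -0.1256, 0.054]
ee_rot: [2.84, 1.562, 0.141]
force: [6.7, 8.8, 8.7]
width: 0.0598
```

```bash
python3 - <<'E'
from h import *;from station import *
s=get_state();to(W(-53,0,54),205.3,s);print((s['eef_pos']-S1)@RZ*1000, s['force']@RZ, s['moment'])
f=grab_frame('wrist');cv2.imwrite('pics/w10.png',f['pixels'][:,:,::-1])
g=grab_frame('scene');cv2.imwrite('pics/s10.png',cv2.resize(g['pixels'][160:270,260:400,::-1],None,fx=5,fy=5,interpolation=cv2.INTER_CUBIC))
E
```

```text
pos [ 0.4917 -0.1256  0.054 ] zdir -154.62 q6 0.31 t 15.78 F [6.7 8.8 8.7] w 0.0598
d cm [-0.   -0.07 -0.04] roll 0.08 (alt) -359.9
[-53.44636025  -0.65782336  53.95725101] [9.78505885 5.08811043 8.67322751] [ 3.34967519 -2.69640081  0.06331898]
```

View pics/w10.png

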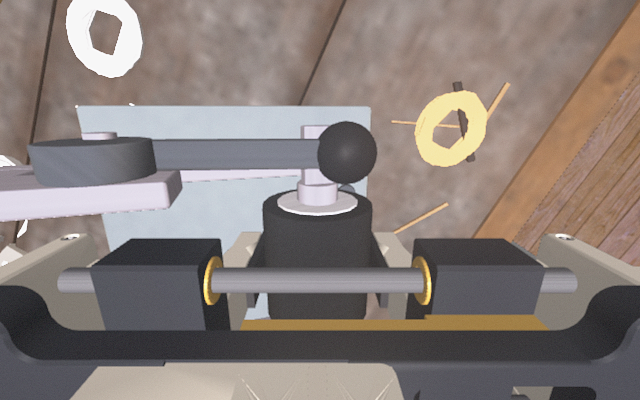

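View pics/s10.png

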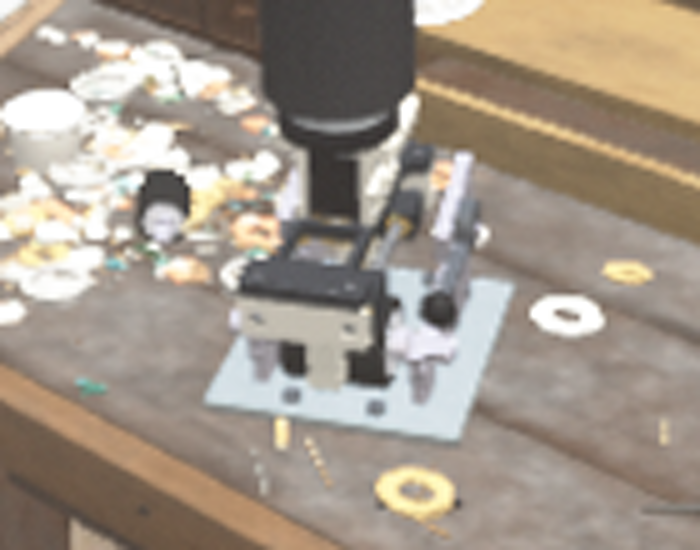

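step_arm(deltas=[[0, 0, 0, 0, 0.28], [0, 0, 0, 0, 0.24], [0, 0, -0.1, 0, 0.18], [0, 0, -0.2, 0, 0.1], [0, 0, -0.3, 0, 0], [0, 0, -0.3, 0, 0], [0, 0, -0.3, 0, 0], [0, 0, -0.3, 0, 0], [0, 0, -0.3, 0, 0], [0, 0, -0.3, 0, 0]])

```text
t: 16.72
eef_pos: [0.4896, -0.1258, 0.0522]
ee_rot: [-0.328, 1.571, -3.028]
force: [0.5, 0.5, 0.2]
width: 0.0878
```

step_arm(deltas=[[-1, 0, 0, 0, 0], [-2.5, 0, 0, 0, 0], [-4.5, 0, 0, 0, 0], [-6.5, 0, 0, 0, 0], [-8.5, 0, 0, 0, 0], [-11, 0, 0, 0, 0], [-13, 1, 0, 0, 0], [-15, 2.5, 0, 0, 0], [-16, 4, 0, 0, 0], [-16, 4, 0, 0, 0]])

```text
t: 17.55
eef_pos: [0.509, -0.1635, 0.2159]
ee_rot: [2.519, 1.565, -0.181]
force: [1.6, 0.9, 0.7]
width: 0.0876
```

```bash
python3 - <<'E'
from h import *;from station import *
for i in range(3): grab_frame('wrist')
s=get_state();to(W(-53,0,54),205.3,s)
f=grab_frame('wrist');f['s']=s;pickle.dump(f,open('w11.pkl','wb'));cv2.imwrite('pics/w11.png',f['pixels'][:,:,::-1])
E
```

```text
pos [ 0.5061 -0.1618  0.2121] zdir -154.76 q6 0.38 t 17.7 F [-0.  -0.3 -0.4] w 0.0872
d cm [15.81 -3.94 -0.29] roll -0.06 (alt) 359.9
```

View pics/w11.png

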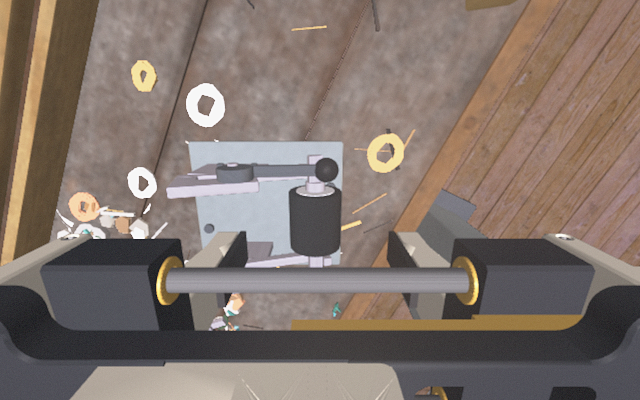

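step_arm(deltas=[[0, 1, 0, 0, 0], [0, 2.5, 0, 0, 0], [0, 4, 0, 0, 0], [0, 5.5, 0, 0, 0], [0, 6.5, 0, 0, 0], [0, 7, 0, 0, 0], [0, 7, 0, 0, 0], [0, 7, 0, 0, 0], [0, 7, 0, 0, 0], [0, 7, 0, 0, 0]])

```text
t: 18.58
eef_pos: [0.5365, -0.2247, 0.2124]
ee_rot: [-2.847, 1.571, 0.737]
force: [0.8, -0.4, -0.4]
width: 0.0876
```

```bash
python3 - <<'E'
from h import *;from station import *
s=get_state();print(s['t'],s['force'],s['qd'].max())
f=grab_frame('wrist');f['s']=s;pickle.dump(f,open('w12.pkl','wb'));cv2.imwrite('pics/w12.png',cv2.resize(f['pixels'][60:280,120:420,::-1],None,fx=2.6,fy=2.6,interpolation=cv2.INTER_CUBIC))
g=grab_frame('scene');cv2.imwrite('pics/s12.png',cv2.resize(g['pixels'][160:270,260:400,::-1],None,fx=5,fy=5,interpolation=cv2.INTER_CUBIC))
T=np.eye(4);T[:3,:3]=R(s['ee_rot']);T[:3,3]=s['eef_pos']
L=(cloud(f,T@f['hand_eye'])-S1)@RZ*1000
ok=f['range_z']>0
def circ(p):
    A=np.c_[p,np.ones(len(p))];b=(p**2).sum(1);q=np.linalg.lstsq(A,b,rcond=None)[0];return q[:2]/2,np.sqrt(q[2]+(q[:2]**2).sum()/4)
for y0 in range(-25,30,10):
    d=ok&(abs(L[...,1]-y0)<5)&(abs(L[...,0]+53)<28)&(L[...,2]>58)&(L[...,2]<90)
    if d.sum()>20: print(y0,d.sum(),circ(L[d][:,[0,2]]),L[d][:,2].max())
for sg in (1,-1):
    a=ok&(abs(L[...,1]-sg*66)<7)&(abs(L[...,0]+53)<20)&(L[...,2]>44)&(L[...,2]<70)
    if a.sum(): print('axle end',sg,a.sum(),np.percentile(L[a],[2,50,98],axis=0).round(1).tolist())
E
```

```text
18.5833 [ 0.81468046 -0.44053304 -0.38790672] 0.0028069489283791133
-25 322 (array([-52.41366085,  49.97949791]), np.float64(29.53572678016625)) 80.64702929729378
-15 41 (array([-52.19507096,  50.35654588]), np.float64(29.38047792797499)) 72.4416677952915
15 233 (array([-52.3170662,  50.9220053]), np.float64(28.693711989259256)) 80.60063863975658
25 325 (array([-52.2702869 ,  49.71616487]), np.float64(29.719183297943886)) 80.70000575710246
axle end 1 75 [[-60.0, 59.3, 51.7], [-52.3, 63.6, 54.3], [-44.4, 69.4, 56.9]]
axle end -1 159 [[-60.7, -72.9, 50.7], [-52.6, -66.8, 54.7], [-44.4, -59.3, 57.2]]
```

View pics/w12.png

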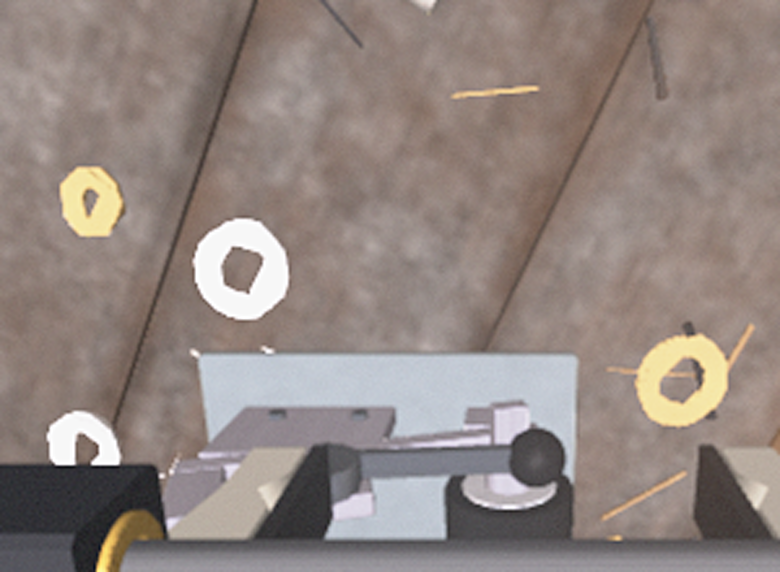

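View pics/s12.png

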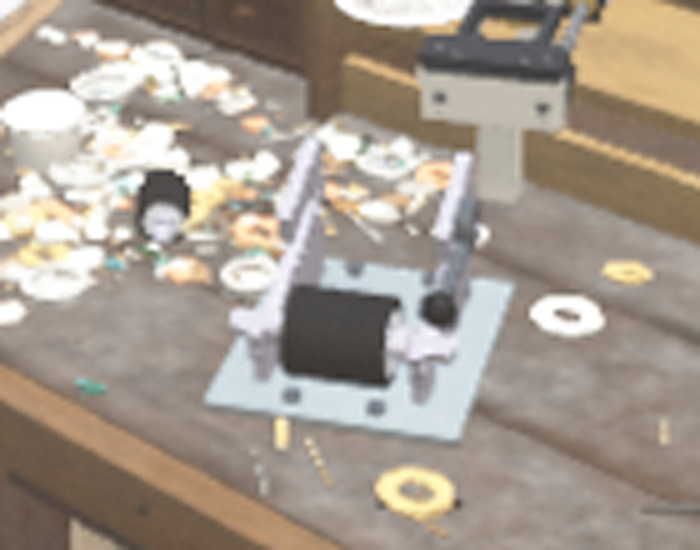

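```bash
python3 - <<'E'
from h import *;from station import *
s=get_state();to(W(-53,0,56),205.3,s);print((s['eef_pos']-S1)@RZ*1000)
E
```

```text
pos [ 0.5366 -0.2247  0.2125] zdir -154.68 q6 0.5 t 18.68 F [ 0.  -0.4 -0.2] w 0.0875
d cm [ 15.65 -10.95  -0.22] roll 0.02 (alt) -360.0
[ -55.21841437 -109.46307326  212.47366261]
```

step_arm(deltas=[[0, -3, -0.1, 0, 0], [0, -6, -0.2, 0, 0], [0, -9, -0.2, 0, 0], [0, -10.9, -0.2, 0, 0], [2, -10.9, -0.2, 0, 0], [5, -10.9, -0.2, 0, 0], [8, -10.9, -0.2, 0, 0], [10, -10.9, -0.2, 0, 0], [10, -10.9, -0.2, 0, 0], [10, -10.9, -0.2, 0, 0]])

```text
t: 19.52
eef_pos: [0.4916, -0.1257, 0.1121]
ee_rot: [-0.175, 1.569, -2.875]
force: [1.4, 0.3, 1.4]
width: 0.0872
```

```bash
python3 - <<'E'
from h import *;from station import *
s=get_state();to(W(-53,0,56),205.3,s)
f=grab_frame('wrist');cv2.imwrite('pics/w13.png',f['pixels'][:,:,::-1])
E
```

```text
pos [ 0.4916 -0.1257  0.1121] zdir -154.68 q6 0.3 t 19.52 F [1.4 0.3 1.4] w 0.0872
d cm [ 5.61 -0.07 -0.08] roll 0.02 (alt) -360.0
```

View pics/w13.png

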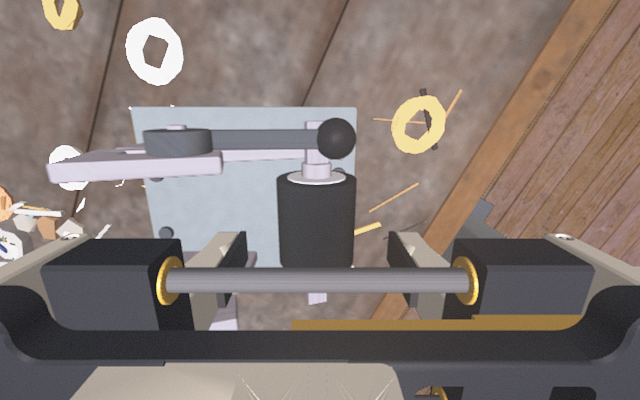

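step_arm(deltas=[[1.5, 0, 0, 0, 0], [3, 0, 0, 0, 0], [4.5, 0, 0, 0, 0], [5.5, 0, 0, 0, 0], [5.5, 0, 0.4, 0, 0], [5.5, 0, 0.8, 0, 0], [5.5, 0, 1.0, 0, 0], [5.5, 0, 1.1, 0, 0], [5.5, 0, 1.2, 0, 0], [5.5, 0, 1.2, 0, 0]])

```text
t: 20.4
eef_pos: [0.4814, -0.131, 0.0579]
ee_rot: [2.794, 1.57, 0.094]
force: [-0.4, -0.3, -0.4]
width: 0.0877
```

step_arm(deltas=[[0, 0, 0.03, 0, 0], [0, 0, 0.06, 0, 0], [0, 0, 0.1, 0, 0], [0, 0, 0.13, 0, 0], [0, 0, 0.16, 0, 0], [0, 0, 0.2, 0, 0], [0, 0, 0.23, 0, 0], [0, 0, 0.26, 0, 0], [0, 0, 0.3, 0, 0], [0, 0, 0.3, 0, 0]])

```text
t: 21.23
eef_pos: [0.4795, -0.1318, 0.0575]
ee_rot: [2.887, 1.569, 0.187]
force: [3.2, 4.3, -1.7]
width: 0.0874
```

```bash
python3 - <<'E'
from h import *;from station import *
s=get_state();to(W(-53,0,56),205.3,s);print((s['eef_pos']-S1)@RZ*1000, s['force']@RZ)
E
```

```text
pos [ 0.4795 -0.1318  0.0575] zdir -154.69 q6 0.31 t 21.23 F [ 3.2  4.3 -1.7] w 0.0874
d cm [ 0.15 -0.1  -1.42] roll 0.01 (alt) -360.0
[-67.21535638  -1.03450966  57.50413602] [ 4.70676141  2.54922443 -1.73991612]
```

step_arm(deltas=[[0, 0, 0.03, 0, 0], [0, 0, 0.06, 0, 0], [0, 0, 0.1, 0, 0], [0, 0, 0.14, 0, 0], [0, 0, 0.18, 0, 0], [0, 0, 0.22, 0, 0], [0, 0, 0.25, 0, 0], [0, 0, 0.25, 0, 0], [0, 0, 0.25, 0, 0], [0, 0, 0.25, 0, 0]])

```text
t: 22.07
eef_pos: [0.4794, -0.132, 0.0581]
ee_rot: [2.884, 1.565, 0.185]
force: [7.2, 8.8, -1.5]
width: 0.0875
```

```bash
python3 - <<'E'
from h import *;from station import *
s=get_state();print((s['eef_pos']-S1)@RZ*1000, s['force']@RZ)
E
```

```text
[-67.39660251  -1.18586753  58.10835335] [10.2833354   4.84297281 -1.45448905]
```

Stiff against the stop (force rises, no travel). Back off, then lift away.

step_arm(deltas=[[0, 0, -0.3, 0, 0], [0, 0, -0.6, 0, 0], [0, 0, -1.0, 0, 0], [0, 0, -1.4, 0, 0], [0, 0, -1.7, 0, 0], [0, 0, -1.7, 0, 0], [-2, 0, -1.7, 0, 0], [-5, 0, -1.7, 0, 0], [-9, 0, -1.7, 0, 0], [-12, 0, -1.7, 0, 0]])

```text
t: 22.9
eef_pos: [0.4915, -0.1263, 0.1795]
ee_rot: [1.463, 1.57, -1.237]
force: [1.6, -0.0, 0.7]
width: 0.0877
```

step_arm(deltas=[[-3, 2, 0, 0, 0], [-4, 5, 0, 0, 0], [-4, 8, 0, 0, 0], [-4, 11, 0, 0, 0], [-4, 11, 0, 0, 0], [-4, 11, 0, 0, 0], [-4, 11, 0, 0, 0], [-4, 11, 0, 0, 0], [-4, 11, 0, 0, 0], [-4, 11, 0, 0, 0]])

```text
t: 23.73
eef_pos: [0.5384, -0.2247, 0.2175]
ee_rot: [2.694, 1.571, -0.005]
force: [0.7, 0.2, 0.7]
width: 0.0877
```

```bash
cat > chk.py <<'E'
from h import *;from station import *
s=get_state();print(s['t'],s['force'],s['qd'].max())
f=grab_frame('wrist');f['s']=s
g=grab_frame('scene');cv2.imwrite('pics/s14.png',cv2.resize(g['pixels'][140:320,200:440,::-1],None,fx=3.3,fy=3.3,interpolation=cv2.INTER_CUBIC))
T=np.eye(4);T[:3,:3]=R(s['ee_rot']);T[:3,3]=s['eef_pos']
L=(cloud(f,T@f['hand_eye'])-S1)@RZ*1000
ok=f['range_z']>0
def circ(p):
    A=np.c_[p,np.ones(len(p))];b=(p**2).sum(1);q=np.linalg.lstsq(A,b,rcond=None)[0];return q[:2]/2,np.sqrt(q[2]+(q[:2]**2).sum()/4)
for y0 in range(-25,30,10):
    d=ok&(abs(L[...,1]-y0)<5)&(abs(L[...,0]+53)<28)&(L[...,2]>58)&(L[...,2]<90)
    if d.sum()>20: print(y0,d.sum(),circ(L[d][:,[0,2]]),L[d][:,2].max())
for sg in (1,-1):
    a=ok&(abs(L[...,1]-sg*66)<7)&(abs(L[...,0]+53)<20)&(L[...,2]>44)&(L[...,2]<70)
    if a.sum(): print('axle end',sg,a.sum(),np.percentile(L[a],[2,50,98],axis=0).round(1).tolist())
h=grab_frame('top');C=cloud(h)
for n in ['white_tub','charcoal_block','dapping_block']:
  for m in masks_of(n,'top')[:1]:
    p=C[m['mask']&(h['range_z']>0)];print(n,m['conf'],np.median(p,0).round(3))
E
python3 chk.py
```

```text
23.7333 [0.74049319 0.18872518 0.69044711] 0.0028291534056478344
-25 339 (array([-52.25462366,  50.17560332]), np.float64(29.449436241456112)) 80.76636100961193
-15 77 (array([-52.25791011,  50.09095413]), np.float64(29.529953791676398)) 76.76836598008974
15 153 (array([-51.94489306,  51.60189645]), np.float64(28.029798073018984)) 80.39249881297866
25 298 (array([-52.09723186,  50.17799353]), np.float64(29.344673534874776)) 80.92162554989434
axle end 1 104 [[-59.9, 59.4, 50.5], [-52.0, 65.5, 54.2], [-44.0, 72.1, 56.8]]
axle end -1 153 [[-60.3, -72.8, 48.6], [-52.1, -66.6, 54.5], [-43.7, -59.8, 57.4]]
white_tub 0.57 [0.595 0.271 0.046]
charcoal_block 0.78 [0.419 0.293 0.033]
dapping_block 0.7 [ 0.435 -0.426  0.05 ]
```

View pics/s14.png

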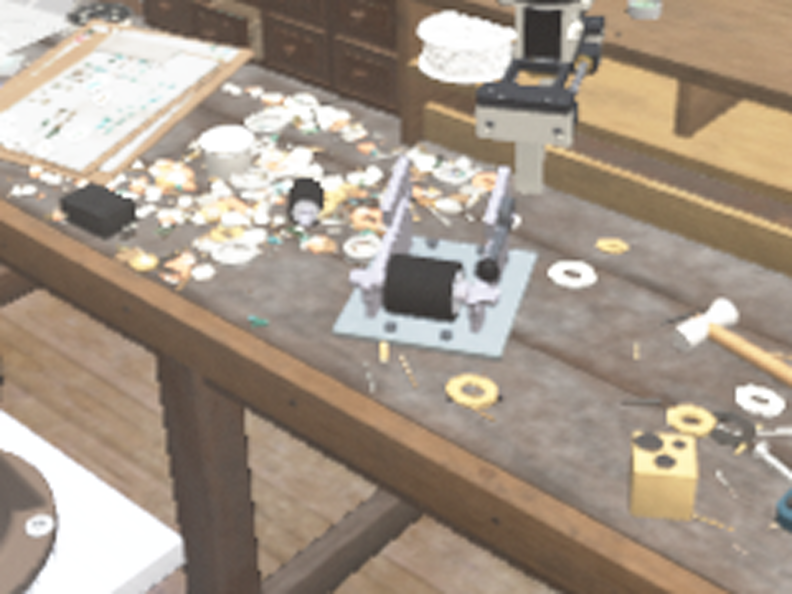

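```bash
python3 -c "
from station import *
print(get_state()['t']);print(job_done())"
```

```text
24.0333
the job is handed in; nothing more can be done
None
```

The roller is out and resting against the stops with the cam lever open. I handed the job in at about 24 s, within the 45 s limit.

**What I did:** I gripped the lever knob with the roller still home, carried it over to about 1.8 rad and let it fall open. I then gripped the drum, carried it down the slope to the stops, released it, and pushed it once gently from behind.

**Last checks:**
- **Lever:** the knob was at about stand (-65, -65, 87) mm just after it fell. The open end is about (-64, -66, 87) mm. The final picture still shows it lying forward.
- **Roller at the stops:** pushing it from behind, the force rose to about 10 N with no further travel. It has not moved since I released it.
- **Both ends seated:** drum slices along the axle agree within about 0.3 mm, and both axle ends sit at the same x and z.
- **Bystanders:** the tub and the two blocks measured within about 3 mm of where they started, which is measurement noise. The gripper is clear and touching nothing.

**One disagreement:** the wrist camera puts the axle at x = -52.2 mm and z = 50 mm, while the gripper position during contact gives about -53.5 mm. The out point is -53 mm, so both are within calibration error.

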